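# Unstack the upper mould halves and close each cigar mould

## Task

The upper halves of four wooden cigar moulds are stacked, and the four lower halves stand about the table with the bunches already laid in their grooves. Take the stack apart and close every mould with the upper half of its own size: between the end cheeks, grooves over the bunches, lying flat and fully down on the lower half. Lower them gently rather than dropping them, leave the gum jar and the brass punch where they stand, and let go of everything at the end.

Things in the scene. Friction and masses are not known exactly. Their poses are not given: they have to be found in the camera images.
- upper_s: upper half of the smallest mould: plain brown wooden bar 47 wide (its x) x 70 long (its y) x 26 mm high with a flat back (two small brass dowel ends); two open half-round grooves along y in its underside. Origin: centre of the underside, z up; turning it half round about z makes no difference. At the start it is the top of the stack.
- upper_m: upper half of the second smallest mould: plain brown wooden bar 51 wide (its x) x 88 long (its y) x 26 mm high with a flat back (two small brass dowel ends); two open half-round grooves along y in its underside. Origin: centre of the underside, z up; turning it half round about z makes no difference. At the start second from the top of the stack.
- upper_l: upper half of the second largest mould: plain brown wooden bar 55 wide (its x) x 106 long (its y) x 26 mm high with a flat back (two small brass dowel ends); two open half-round grooves along y in its underside. Origin: centre of the underside, z up; turning it half round about z makes no difference. At the start third from the top of the stack.
- upper_xl: upper half of the largest mould: plain brown wooden bar 59 wide (its x) x 124 long (its y) x 26 mm high with a flat back (two small brass dowel ends); two open half-round grooves along y in its underside. Origin: centre of the underside, z up; turning it half round about z makes no difference. At the start it lies on the table and carries the stack.
- lower_s: lower half of the smallest mould, fixed: wooden block 47 wide (x) x 96 long (y) x 24 mm high; two dark brown bunches 13.5 mm thick lie half sunk along y. End cheeks rise 10 mm above it, 78 mm apart, edges bevelled as lead-in. Origin: centre of underside, z up. Closed: upper half's origin 24 mm above this, centred, y along y (either way); grooves have 2 mm play and centre themselves
- lower_m: lower half of the second smallest mould, fixed: wooden block 51 wide (x) x 114 long (y) x 24 mm high; two dark brown bunches 15.5 mm thick lie half sunk along y. End cheeks rise 10 mm above it, 96 mm apart, edges bevelled as lead-in. Origin: centre of underside, z up. Closed: upper half's origin 24 mm above this, centred, y along y (either way); grooves have 2 mm play and centre themselves
- lower_l: lower half of the second largest mould, fixed: wooden block 55 wide (x) x 132 long (y) x 24 mm high; two dark brown bunches 17.5 mm thick lie half sunk along y. End cheeks rise 10 mm above it, 114 mm apart, edges bevelled as lead-in. Origin: centre of underside, z up. Closed: upper half's origin 24 mm above this, centred, y along y (either way); grooves have 2 mm play and centre themselves
- lower_xl: lower half of the largest mould, fixed: wooden block 59 wide (x) x 150 long (y) x 24 mm high; two dark brown bunches 19.5 mm thick lie half sunk along y. End cheeks rise 10 mm above it, 132 mm apart, edges bevelled as lead-in. Origin: centre of underside, z up. Closed: upper half's origin 24 mm above this, centred, y along y (either way); grooves have 2 mm play and centre themselves
- gum_jar: bystander: glass jar, diameter 51 mm, 65 mm high, origin at the centre of its base
- cap_punch: bystander: brass punch standing upright, diameter 21 mm, 49 mm high, origin at the centre of its base. (Not listed: tall cigar bundles and a rack of cigars, up to about 0.4 m high, stand along the rear left of the table: draw the arm back before swinging it past them)

How it is judged:
By the outcome, as a careful person would: the job done as asked, in the order asked, and still so for the second after the job is handed in, with the robot touching nothing.
It also fails if it takes over 104 s, if anything falls off the work surface, if the arm or the gripper's body presses on something with over 40 N, if the wrist force passes 120 N, or if a joint passes its speed limit or range.

## Robot

A 7-joint arm with a two-finger parallel gripper is mounted at the origin on a cart in front of the work surface, level with it; the furniture and walls round the work are solid. World frame = base frame: x ahead of the robot, y to its left, z up, the work surface at z = 0. Lengths are in m, angles in rad, forces in N, time in s.
With the tool pointing down it reaches from about 0.425 to 0.925 m from the base axis. Payload 6.8 kg.
Tool frame: the origin (TCP) lies midway between the tips of the shut fingers; the grasp point (between the pads) lies r.grasp_offset behind it (r.grasp_offset is the distance from the TCP to the grasp point, in m); z points along the fingers, y is the direction in which the jaws open and shut (so a half turn about z gives the same grasp; the last joint's range is limited). The gripper opens to 85 mm and grips with 20 to 120 N. Pads are 22 mm wide; open, the fingers measure 114 mm over their backs; the gripper's body (76 mm by 85 mm) begins 54 mm behind the grasp point. The pads swing forward as they close: fully open they stand 13 mm farther back than shut.
Start: joints at [-0.108, 0.477, 0.022, 1.555, -0.011, 1.109, -0.083], TCP at [0.675, 0, 0.231] pointing down, gripper open.
Joint ranges: [-2.96, 2.96], [-0.34, 2.1], [-1.41, 1.46], [0.24, 2.44], [-1.37, 4.51], [0.17, 1.92], [-2.96, 2.96]. Speed limits (rad/s): [2.39, 2.39, 3.14, 3.14, 3.14, 3.14, 3.14].

## Interface

Orientations are given as a rotation vector (axis times angle).
In Python, from bench import r gives the robot as it stands. The module is installed in compiled form; this text tells all that it offers.
- The arm moves only by the tool send_rows, never from a script. Its argument "moves" is one flat list of numbers, 4 for each row, row after row: the shift along the tool's x, y, z in mm, then the turn about the tool's z in degrees. A call has 1 to 8 rows; each row is the pose to reach, as a shift and turn from the pose commanded when the call began, along the tool's axes at that moment; what a row does not reach only later rows make up. A row lasts 1/8 s, in which the tool goes at most 62.5 mm and 10.7 degrees, less where a joint would pass 70% of its speed; a pose out of reach is approached as far as the arm can. A call with a gripper value outside its range is refused whole. "hand" is the closure, from 0 (fully open) to 1 (shut), set as the call begins (left out, the last holds). The fingers move at their own pace and stop on an object; "newtons" is the grip in N (left out, the last holds). Time passes only in rows, so rows that repeat a pose let the fingers close. It gives the time, the measured TCP pose, the force and the opening at its end, in the units of the state.
- r.get_obs(): the state, without advancing time (a new reading comes with each control period).
- r.grab_frame(name): name is "scene" or "side" or "wrist"; returns a dict with "img" (384x512x3 uint8, red, green, blue), "mtx" (3x3 intrinsics, pixels), "world_to_cam" (4x4, takes a point from world to camera coordinates). Camera axes: x right, y up, looking along -z (the intrinsics and any distortion apply to the point x, -y, -z); pixel columns grow to the right and rows downward; lengths in m; the calibration is good to about 2 mm. A picture is of the moment at which its call begins. There is no depth.
- r.hand_in(): hands the job in, once; it reports no verdict.
The state is a dict: "clock": time; "joints": joint angles; "qvel": joint speeds; "tau": joint torques, N m; "tcp_pos": TCP position; "orientation": TCP orientation; "contact_force": force on the tool from outside, world axes, zero at the start; "moment": the same for the moment, N m; "grip_width": finger opening in m.
Only numpy, scipy, OpenCV 4.12 (cv2) and the standard library are available. Lean on these libraries where they do the work, as an engineer would, in place of code of your own. Each camera call takes 0.05 s, during which the arm holds its last target.

## Working session

There is one attempt and no reset: what is moved stays moved. The work goes in short steps, Python scripts to look and compute and a tool call to move; the robot and the scene stay as the last step left them, time stands still between calls to the robot, and variables do not carry over. Pictures are saved under pics/ and viewed, and the job is handed in when it is done.

Besides the shell and the picture viewer there is one more tool, called as name(argument=value, ...) on one line, values as JSON. send_rows: Moves the arm, as the interface text tells. Its arguments: {"type":"object","properties":{"moves":{"type":"array"},"hand":{"type":"number"},"newtons":{"type":"number"}},"required":["moves"]}

```bash
mkdir -p pics; python3 - <<'E'
from bench import r
import cv2,numpy as np
o=r.get_obs();print(o, r.grasp_offset)
for n in["scene","side","wrist"]:
    f=r.grab_frame(n);cv2.imwrite(f"pics/{n}0.png",f["img"][:,:,::-1]);print(n,f["mtx"].round(2).tolist(),f["world_to_cam"].round(4).tolist(),[k for k in f])
    np.savez(f"pics/{n}0.npz",**f)
E
```

```text
{'clock': 0.0, 'joints': array([-0.10809469,  0.4777889 ,  0.02232123,  1.55644982, -0.01151585,
        1.10927134, -0.08310044]), 'qvel': array([ 1.84716353e-05,  1.61812370e-05,  2.67072090e-03, -7.05559542e-04,
       -7.21611814e-04,  5.53182192e-04, -1.18570684e-04]), 'tau': array([-5.45967814e-04, -5.96443820e+01,  1.60769675e+00, -2.81194621e+01,
        1.24063640e-02,  9.39900521e-03,  2.20753498e-05]), 'tcp_pos': array([ 6.74416964e-01, -1.53497744e-06,  2.30333536e-01]), 'orientation': array([-2.22057471e+00, -2.22063075e+00,  2.10550782e-03]), 'contact_force': array([0.24413048, 0.43231594, 0.19609481]), 'moment': array([-0.0152402 ,  0.01291307, -0.02721334]), 'grip_width': 0.08530895359336538} 0.0187
scene [[383.55, 0.0, 258.39], [0.0, 383.55, 192.94], [0.0, 0.0, 1.0]] [[-0.8213, -0.5705, -0.0056, 0.4671], [0.3339, -0.4887, 0.8061, -0.1838], [-0.4626, 0.6601, 0.5918, -0.7301], [0.0, 0.0, 0.0, 1.0]] ['img', 'mtx', 'world_to_cam']
side [[348.7, 0.0, 259.4], [0.0, 348.7, 189.99], [0.0, 0.0, 1.0]] [[-0.9638, -0.2661, 0.0197, 0.4846], [0.1877, -0.6236, 0.7589, -0.0904], [-0.1896, 0.7351, 0.6509, -0.8975], [0.0, 0.0, 0.0, 1.0]] ['img', 'mtx', 'world_to_cam']
wrist [[266.96, 0.0, 258.93], [0.0, 266.96, 189.22], [0.0, 0.0, 1.0]] [[1.0, 0.0008, -0.0015, -0.6752], [-0.0012, 0.9575, -0.2885, 0.0378], [0.0012, 0.2885, 0.9575, -0.3784], [0.0, 0.0, 0.0, 1.0]] ['img', 'mtx', 'world_to_cam']
```

View pics/scene0.png

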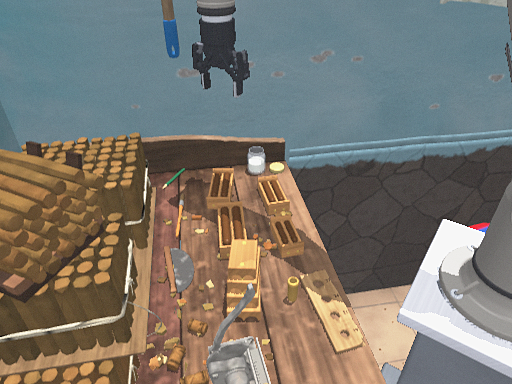

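View pics/side0.png

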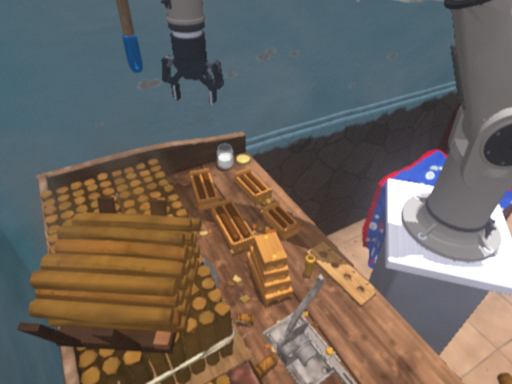

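View pics/wrist0.png

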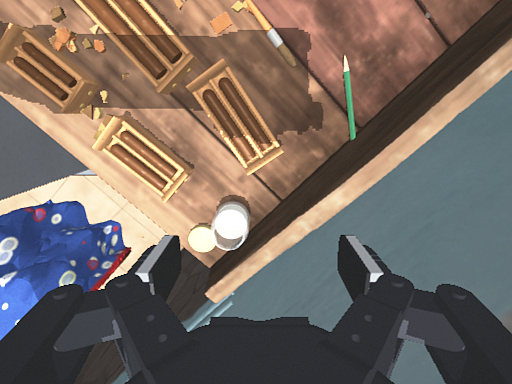

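The scene view shows the stack near (244,270). The lowers are near (222,187), (273,195), (232,228) and (287,236). The jar is at (257,160) and the punch at (293,290). I'll enlarge the crops and get rough positions.

```bash
cat > h.py <<'E'
import numpy as np,cv2
def load(n): return dict(np.load(f"pics/{n}.npz"))
def cast(f,px,z):
    """pixels Nx2 -> points on plane z"""
    px=np.atleast_2d(np.array(px,float)); K=f["mtx"];W=f["world_to_cam"];R=W[:3,:3];c=-R.T@W[:3,3]
    d=np.linalg.inv(K)@np.vstack([px.T,np.ones(len(px))]); d=R.T@(d*np.array([[1],[-1],[-1]]))
    return (c[:,None]+d*((z-c[2])/d[2])).T
def proj(f,P):
    P=np.atleast_2d(np.array(P,float));W=f["world_to_cam"];q=(W[:3,:3]@P.T+W[:3,3:4])*np.array([[1],[-1],[-1]])
    q=f["mtx"]@q; return (q[:2]/q[2]).T
def crop(n,x0,y0,x1,y1,s,out):
    im=load(n)["img"][y0:y1,x0:x1,::-1]; cv2.imwrite("pics/"+out,cv2.resize(im,None,fx=s,fy=s,interpolation=cv2.INTER_CUBIC))
E
python3 - <<'E'
from h import *
crop("scene0",190,130,350,330,4*0.75*1.0,"c_scene.png")
crop("wrist0",0,0,300,210,2.6,"c_wrist.png")
w=load("wrist0")
print(cast(w,[[35,62],[135,35],[235,115],[143,155]],.024).round(3))
s=load("scene0");print(cast(s,[[222,187],[273,195],[232,228],[287,236]],.024).round(3), cast(s,[[244,250]],.104),cast(s,[[293,300],[257,172]],0))
print(np.linalg.inv(w["world_to_cam"])[:3,3])
E
```

```text
[[0.408 0.127 0.024]
 [0.531 0.155 0.024]
 [0.645 0.066 0.024]
 [0.523 0.015 0.024]]
[[0.634 0.066 0.024]
 [0.51  0.022 0.024]
 [0.518 0.174 0.024]
 [0.405 0.128 0.024]] [[0.40595943 0.27764305 0.104     ]] [[ 0.31789648  0.24838476  0.        ]
 [ 0.62209349 -0.06999422  0.        ]]
[0.6756465  0.07348422 0.37223668]
```

View pics/c_wrist.png

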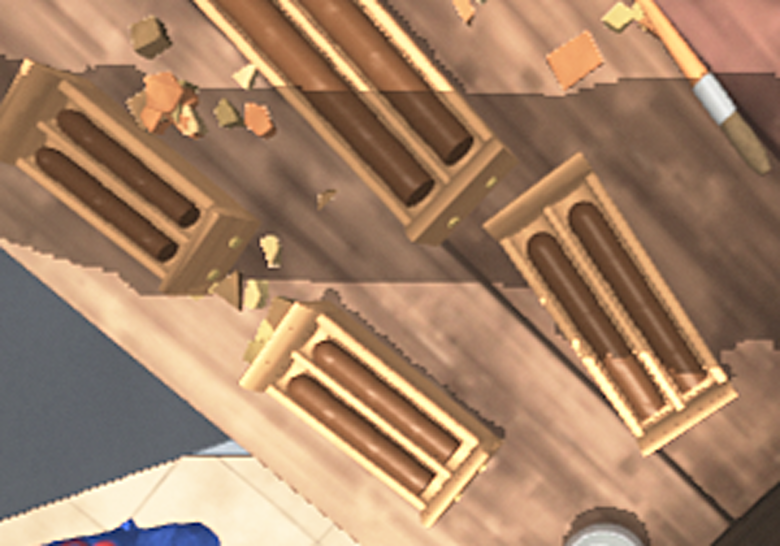

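View pics/c_scene.png

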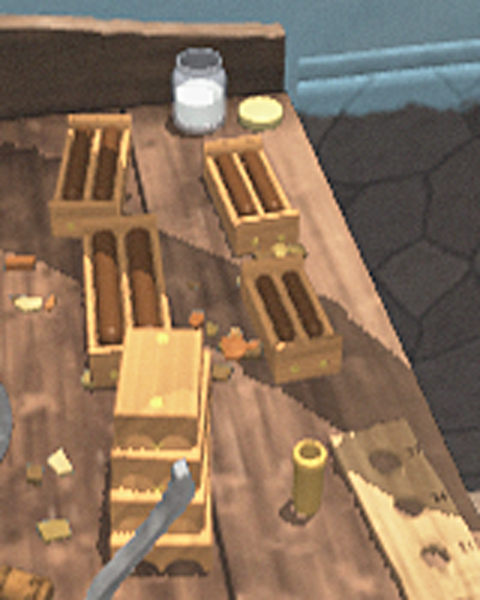

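```bash
python3 - <<'E'
from h import *
s=load("scene0");t=load("side0")
print("scenecam",(-s["world_to_cam"][:3,:3].T@s["world_to_cam"][:3,3]).round(3))
def tri(a,b):
    P=[]
    def M(f):
        return f["mtx"]@np.diag([1,-1,-1])@f["world_to_cam"][:3]
    X=cv2.triangulatePoints(M(s),M(t),np.array(a,float).reshape(2,1),np.array(b,float).reshape(2,1));return (X[:3]/X[3]).T.round(3)
print("lever",tri([251,286],[322,276]))
print("bundle corner top",tri([147,137],[145,170]))
print("bundle base edge",cast(s,[[150,215],[152,290],[135,380]],0).round(3))
# stack top corners from crop (crop px/3 + off)
c=np.array([[129,328],[203,330],[199,418],[115,414]])/3+[190,130]
print(cast(s,c,.104).round(3))
crop("side0",180,130,360,330,3,"c_side.png")
E
```

```text
scenecam [0.107 0.659 0.583]
lever [[0.298 0.403 0.205]]
bundle corner top [[0.684 0.232 0.212]]
bundle base edge [[0.726 0.228 0.   ]
 [0.552 0.381 0.   ]
 [0.442 0.517 0.   ]]
[[0.439 0.267 0.104]
 [0.401 0.243 0.104]
 [0.362 0.302 0.104]
 [0.402 0.326 0.104]]
```

View pics/c_side.png

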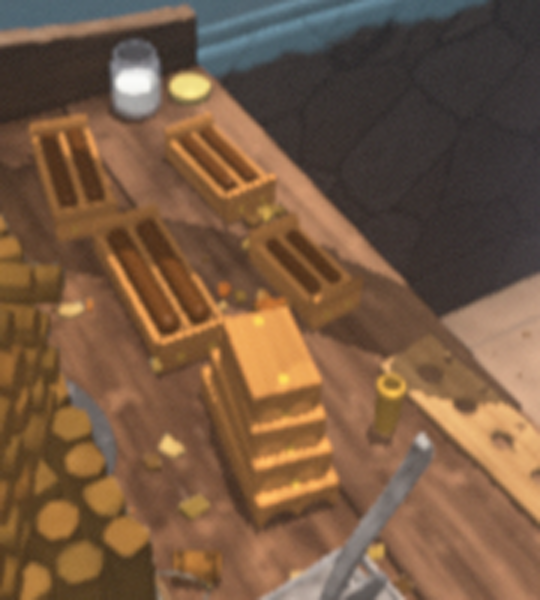

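send_rows(moves=[19,-19,-12,0,38,-38,-25,0,57,-57,-38,0,76,-76,-50,0,95,-95,-62,0,114,-114,-76,0,133,-133,-90,0,150,-150,-100,0], hand=0)

```text
clock: 1.15
tcp_pos: [0.5242, 0.1508, 0.3318]
orientation: [2.221, 2.222, 0.0]
contact_force: [0.1, -0.4, 0.1]
grip_width: 0.0855
```

```bash
cat > snap.py <<'E'
import sys
from bench import r
from h import *
n=sys.argv[1]
f=r.grab_frame("wrist");np.savez(f"pics/{n}.npz",**f);cv2.imwrite(f"pics/{n}.png",cv2.resize(f["img"][:,:,::-1],None,fx=1.5,fy=1.5,interpolation=cv2.INTER_CUBIC))
o=r.get_obs();print(o["clock"],o["tcp_pos"].round(4),o["orientation"].round(4),o["contact_force"].round(1),o["grip_width"])
E
python3 snap.py w1
```

```text
1.2 [0.5226 0.1539 0.3331] [-2.216  -2.2252 -0.0032] [-1.4  2.   0.3] 0.08544531854740749
```

View pics/w1.png

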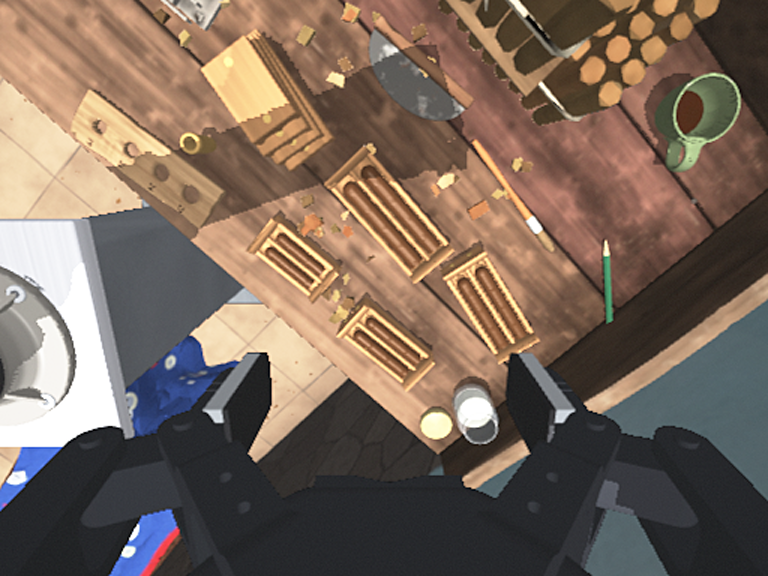

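The view holds all four lowers: s at (295,258), xl at (390,213), m at (385,345), l at (490,305). The stack top is at (258,82), and the punch is at (190,143). I'll enlarge it to pick corners.

```bash
python3 - <<'E'
from h import *
def g(n,x0,y0,x1,y1,s,out):
    im=load(n)["img"][y0:y1,x0:x1,::-1];im=cv2.resize(im,None,fx=s,fy=s,interpolation=cv2.INTER_CUBIC)
    for x in range((x0//10+1)*10,x1,10):
        cv2.putText(im,str(x),(int((x-x0+.5)*s)-8,8),0,.3,(255,255,255),1);im[:12:,int((x-x0+.5)*s)]=(0,255,255);im[::8,int((x-x0+.5)*s)]=(0,255,255)
    for y in range((y0//10+1)*10,y1,10):
        cv2.putText(im,str(y),(0,int((y-y0+.5)*s)),0,.3,(255,255,255),1);im[int((y-y0+.5)*s),::8]=(0,255,255)
    cv2.imwrite("pics/"+out,im)
g("w1",160,90,310,200,5.3,"w1a.png")
g("w1",215,155,365,265,5.3,"w1b.png")
g("w1",125,10,235,120,5.4,"w1c.png")
E
grep -q "def g" h.py || cat >> h.py <<'E'
def g(n,x0,y0,x1,y1,s,out):
    im=load(n)["img"][y0:y1,x0:x1,::-1];im=cv2.resize(im,None,fx=s,fy=s,interpolation=cv2.INTER_CUBIC)
    for x in range((x0//10+1)*10,x1,10):
        cv2.putText(im,str(x),(int((x-x0+.5)*s)-8,8),0,.3,(255,255,255),1);im[::8,int((x-x0+.5)*s)]=(0,255,255)
    for y in range((y0//10+1)*10,y1,10):
        cv2.putText(im,str(y),(0,int((y-y0+.5)*s)),0,.3,(255,255,255),1);im[int((y-y0+.5)*s),::8]=(0,255,255)
    cv2.imwrite("pics/"+out,im)
E
```

```text
(no output)
```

View pics/w1a.png

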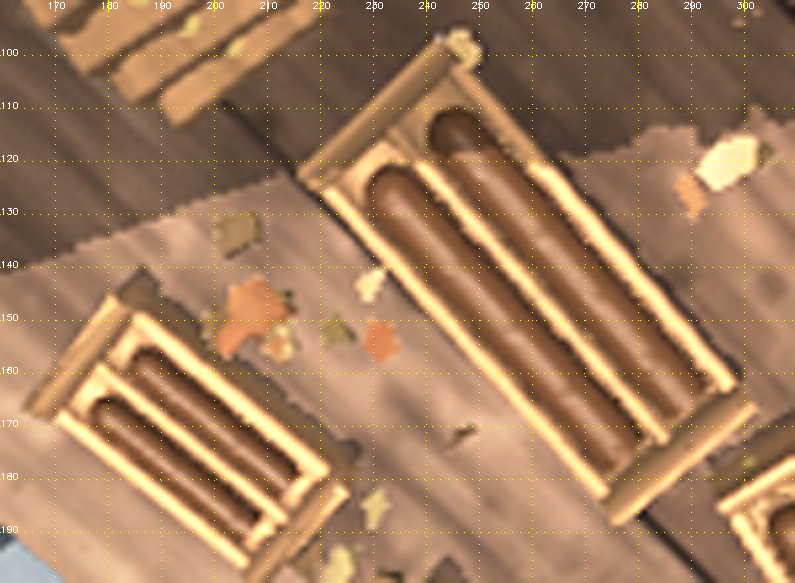

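View pics/w1b.png

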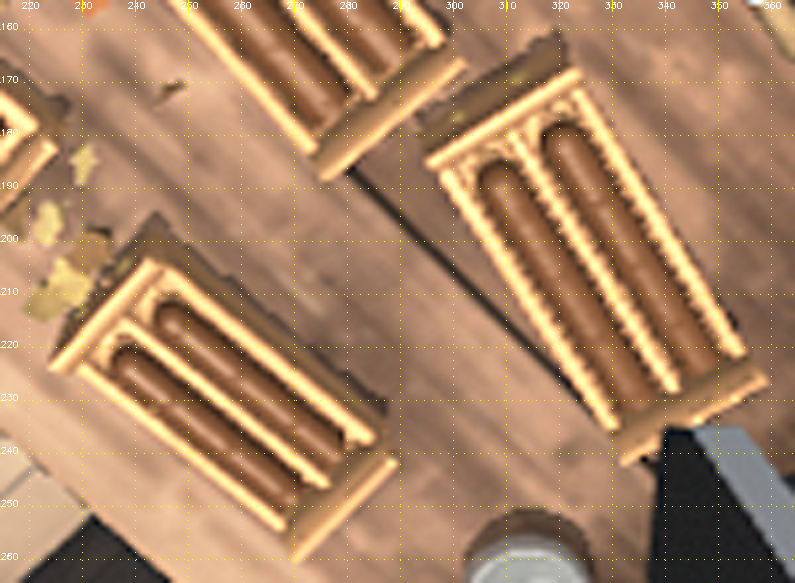

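View pics/w1c.png

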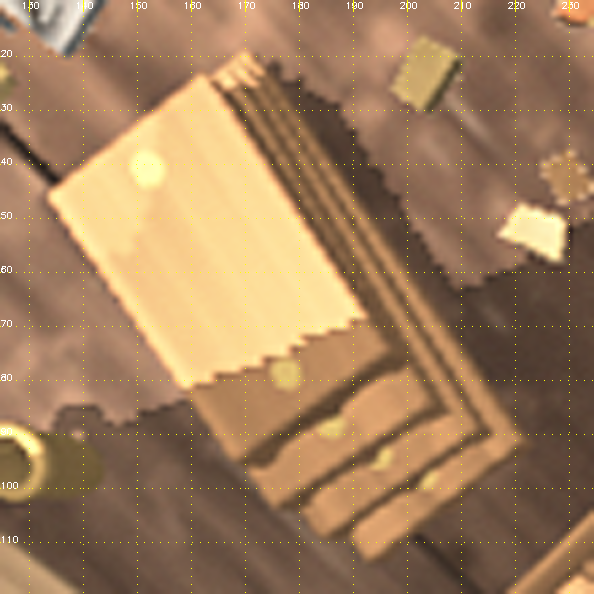

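```bash
python3 - <<'E'
from h import *
w=load("w1");s=load("scene0")
L={"xl":([(216,122.5),(242,97),(301,167),(276,188)],.034,59,150),"l":([(296,185.5),(323,168),(359,226.5),(332,242)],.034,55,132),
"m":([(225,224),(243,204),(289,242),(270,260)],.034,51,114),"s":([(165.5,168.5),(181.5,145.5),(225.5,183),(208,199.5)],.034,47,96),
"top":([(134,46.5),(162,23.5),(198,75),(170,95)],.104,47,70),"top2":([(134,46.5),(162,23.5),(193,69),(160,82)],.104,47,70)}
for k,(p,z,a,b) in L.items():
    P=cast(w,p,z)[:,:2];c=P.mean(0);u=(P[2]+P[3]-P[0]-P[1])/2;v=(P[1]+P[2]-P[0]-P[3])/2
    print(k,c.round(4),"len",np.linalg.norm(u).round(4),b,"wid",np.linalg.norm(v).round(4),a,"ang long",np.degrees(np.arctan2(u[1],u[0])).round(1),"ang from v",(np.degrees(np.arctan2(v[1],v[0]))-90).round(1))
print("dowels top mid",cast(w,[(152,41),(177,79)],.104).mean(0),cast(w,[(152,41),(177,79)],.104))
print("punch top",cast(w,[(127,95)],.049),"jar",cast(w,[(316,270)],.05))
# bunch ends check
E
```

```text
xl [0.5266 0.1675] len 0.1471 150 wid 0.0562 59 ang long -48.4 ang from v -47.9
l [0.6466 0.0603] len 0.1287 132 wid 0.0546 55 ang long -56.4 ang from v -55.7
m [0.5223 0.0091] len 0.1102 114 wid 0.0505 51 ang long -41.8 ang from v -41.6
s [0.418  0.1176] len 0.0911 96 wid 0.046 47 ang long -40.6 ang from v -42.0
top [0.4082 0.2822] len 0.0699 70 wid 0.0452 47 ang long -55.3 ang from v -56.8
top2 [0.4039 0.288 ] len 0.0556 70 wid 0.0454 47 ang long -56.0 ang from v -63.3
dowels top mid [0.40627632 0.28267262 0.104     ] [[0.39270354 0.3045165  0.104     ]
 [0.4198491  0.26082873 0.104     ]]
punch top [[0.32718188 0.24387617 0.049     ]] jar [[ 0.6296458  -0.05704017  0.05      ]]
```

send_rows(moves=[16,-14,14,-4.3,32,-29,28,-8.6,48,-43,42,-13,64,-58,56,-17.3,80,-73,70,-21.6,98,-88,84,-26,116,-102,98,-30.3,131,-118,110,-34.5])

```text
clock: 2.2
tcp_pos: [0.4059, 0.2824, 0.2204]
orientation: [-1.455, -2.784, -0.0]
contact_force: [0.5, -0.3, 0.1]
grip_width: 0.0851
```

send_rows(moves=[0,0,0,0,0,0,0,0,0,0,0,0])

```text
clock: 2.58
tcp_pos: [0.408, 0.2805, 0.2218]
orientation: [1.465, 2.778, 0.001]
contact_force: [-0.5, 0.5, -0.2]
grip_width: 0.0854
```

```bash
python3 snap.py w2
```

```text
2.625 [0.4079 0.2805 0.2218] [1.4650e+00 2.7783e+00 1.3000e-03] [ 0.6 -0.2 -0.1] 0.08547340880091742
```

View pics/w2.png

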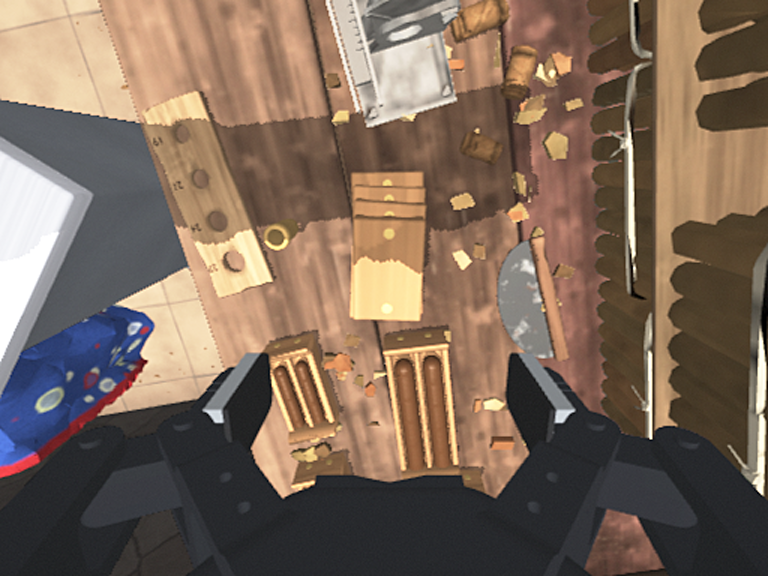

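The stack is at (388,275), its long axis nearly along the image's vertical. I'll measure it with a finer crop.

```bash
python3 - <<'E'
from h import *
g("w2",220,105,300,225,5,"w2a.png")
g("w2",165,205,325,330,5,"w2b.png")
E
```

```text
(no output)
```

View pics/w2a.png

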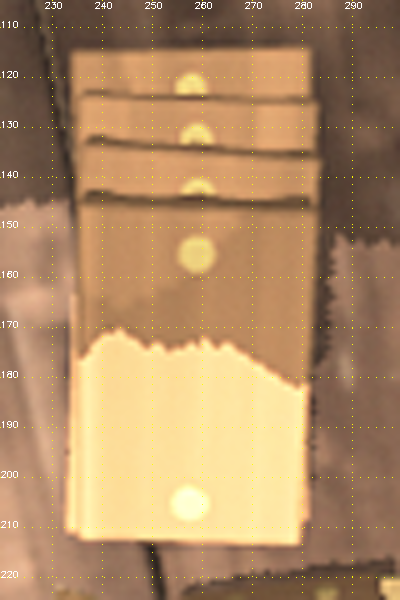

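View pics/w2b.png

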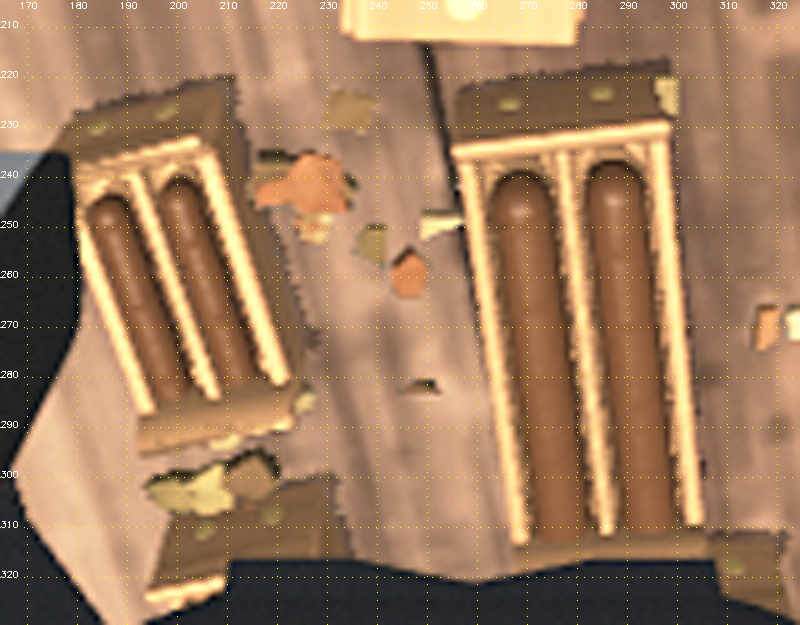

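```bash
cat >> h.py <<'E'
def rect(f,p,z):
    P=cast(f,p,z)[:,:2];c=P.mean(0);u=(P[2]+P[3]-P[0]-P[1])/2;v=(P[1]+P[2]-P[0]-P[3])/2
    return c.round(4),"len",np.linalg.norm(u).round(4),"wid",np.linalg.norm(v).round(4),"long",np.degrees(np.arctan2(u[1],u[0])).round(1),(np.degrees(np.arctan2(v[1],v[0]))-90).round(1)
E
python3 - <<'E'
from h import *
w=load("w2")
print("top",rect(w,[(235.5,146.5),(281.5,147),(279.5,213.5),(235.5,212.5)],.104))
print("dowels",cast(w,[(259,155),(257.5,205)],.104),cast(w,[(259,155),(257.5,205)],.104).mean(0))
print("s",rect(w,[(180,239),(204,232),(222.5,289),(192.5,295.5)],.034))
P=cast(w,[(256,234.5),(298,229.5)],.034)[:,:2];v=P[1]-P[0];v/=np.linalg.norm(v);n=np.array([v[1],-v[0]])
print("xl",P,(P.mean(0)+n*.075),np.degrees(np.arctan2(n[1],n[0])))
print(w["world_to_cam"].round(3))
# camera relative to tool
from scipy.spatial.transform import Rotation as R
T=np.eye(4);T[:3,:3]=R.from_rotvec([1.4650,2.7783,.0013]).as_matrix();T[:3,3]=[.4079,.2805,.2218]
print((w["world_to_cam"]@T).round(4))
w=load("wrist0");T[:3,:3]=R.from_rotvec([-2.22057471e+00, -2.22063075e+00,  2.10550782e-03]).as_matrix();T[:3,3]=[.67442,0,.23033]
print((w["world_to_cam"]@T).round(4))
E
```

```text
top (array([0.4062, 0.2832]), 'len', np.float64(0.0689), 'wid', np.float64(0.0453), 'long', np.float64(-56.5), np.float64(-56.6))
dowels [[0.39211462 0.30555244 0.104     ]
 [0.42023579 0.26179726 0.104     ]] [0.40617521 0.28367485 0.104     ]
s (array([0.4182, 0.1204]), 'len', np.float64(0.0926), 'wid', np.float64(0.0404), 'long', np.float64(-45.6), np.float64(-40.0))
xl [[0.45685515 0.20405278]
 [0.49948484 0.24226708]] [0.52823193 0.16731369] -48.126170900435895
[[ 0.825  0.565  0.001 -0.496]
 [-0.541  0.79  -0.289  0.034]
 [-0.164  0.238  0.957 -0.369]
 [ 0.     0.     0.     1.   ]]
[[ 7.000e-04  1.000e+00  3.000e-04 -1.000e-03]
 [ 9.575e-01 -7.000e-04  2.885e-01 -2.890e-02]
 [ 2.885e-01  1.000e-04 -9.575e-01 -1.568e-01]
 [ 0.000e+00  0.000e+00  0.000e+00  1.000e+00]]
[[ 8.000e-04  1.000e+00 -3.000e-04 -1.100e-03]
 [ 9.575e-01 -6.000e-04  2.884e-01 -2.940e-02]
 [ 2.884e-01 -5.000e-04 -9.575e-01 -1.571e-01]
 [ 0.000e+00  0.000e+00  0.000e+00  1.000e+00]]
```

```bash
cat > go.py <<'E'
# usage: go.py X Y Z PSI  -> shift from commanded pose; go.py set dx dy dz turn  updates commanded pose (mm, deg)
import sys,json,os
import numpy as np
p="cmd.json"
c=json.load(open(p)) if os.path.exists(p) else [407.,281.,221.,34.5]
a=sys.argv[1:]
def ax(psi):
    t=np.radians(psi);return np.array([-np.sin(t),np.cos(t)]),np.array([np.cos(t),np.sin(t)])
while a:
    k=a.pop(0);v=[float(a.pop(0)) for _ in range(4)];x,y=ax(c[3])
    if k=="set":
        q=np.array(c[:2])+x*v[0]+y*v[1];c=[*q,c[2]-v[2],c[3]-v[3]];json.dump(c,open(p,"w"))
    else:
        d=np.array(v[:2])-c[:2];print("shift",(d@x).round(1),(d@y).round(1),round(c[2]-v[2],1),round(c[3]-v[3],1))
print("cmd",np.round(c,1))
E
python3 go.py go 406.2 283.6 79 33.4 set 2.6 0.8 142 1
```

```text
shift 2.6 0.8 142.0 1.1
cmd [406.2 283.6  79.   33.5]
```

send_rows(moves=[2.6,0.8,25,1,2.6,0.8,50,1,2.6,0.8,75,1,2.6,0.8,100,1,2.6,0.8,120,1,2.6,0.8,132,1,2.6,0.8,139,1,2.6,0.8,142,1])

```text
clock: 3.62
tcp_pos: [0.4065, 0.2837, 0.0794]
orientation: [1.487, 2.767, 0.001]
contact_force: [0.7, -0.5, -0.1]
grip_width: 0.0851
```

send_rows(moves=[0,0,0,0,0,0,0,0,0,0,0,0,0,0,0,0], hand=1, newtons=30)

```text
clock: 4.12
tcp_pos: [0.4065, 0.2839, 0.0799]
orientation: [1.487, 2.767, 0.001]
contact_force: [-0.9, -0.6, 5.7]
grip_width: 0.0468
```

send_rows(moves=[0,0,-2,0,0,0,-8,0,0,0,-20,0,0,0,-40,0])

```text
clock: 4.62
tcp_pos: [0.4059, 0.2834, 0.1199]
orientation: [-1.487, -2.767, 0.001]
contact_force: [1.2, -0.4, -0.3]
grip_width: 0.0467
```

```bash
python3 go.py set 0 0 -40 0 go 418 119 75 48.7; python3 snap.py w3
```

```text
shift -143.8 -81.0 44.0 -15.2
cmd [406.2 283.6 119.   33.5]
4.675 [0.4073 0.2846 0.1226] [1.4863 2.7662 0.0051] [1.3 0.  1. ] 0.04623458165516154
```

View pics/w3.png

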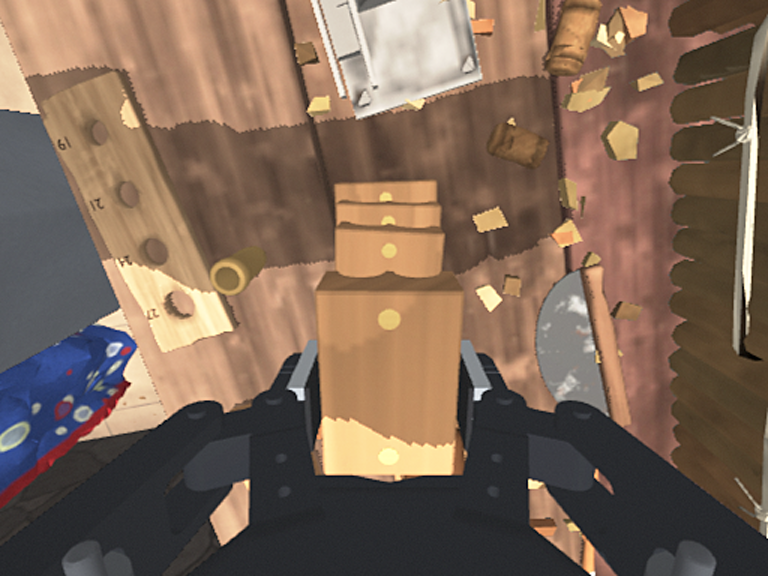

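Held cleanly: the bar's dowels are at (388,320) and (388,456), and m is still on the stack. Going over to lower_s.

```bash
python3 - <<'E'
from h import *
w=load("w3");d=np.array([(388,320),(388,456)])/1.5-.17
P=cast(w,d,.147);print(P.round(4),P.mean(0).round(4),np.linalg.norm(P[0]-P[1]))
E
```

```text
[[0.3917 0.3062 0.147 ]
 [0.4194 0.2644 0.147 ]] [0.4056 0.2853 0.147 ] 0.050160239700397936
```

send_rows(moves=[-18,-10,0,-2,-36,-20,0,-4,-54,-30,0,-6,-72,-40,4,-8,-90,-51,10,-10,-108,-61,18,-12,-126,-71,26,-14,-144,-81,32,-15])

```text
clock: 5.68
tcp_pos: [0.4183, 0.1182, 0.0873]
orientation: [1.112, 2.938, 0.001]
contact_force: [0.3, 0.1, -0.2]
grip_width: 0.0464
```

send_rows(moves=[0,0,0,0,0,0,0,0])

```text
clock: 5.92
tcp_pos: [0.4185, 0.1197, 0.0877]
orientation: [1.113, 2.937, 0.002]
contact_force: [-0.1, -0.1, -0.6]
grip_width: 0.0465
```

```bash
python3 go.py set -144 -81 32 -15; python3 snap.py w4
```

```text
cmd [418.1 118.8  87.   48.5]
5.975 [0.4185 0.1199 0.0877] [1.1117e+00 2.9377e+00 1.8000e-03] [-0.5  0.2 -0.8] 0.046325485981552415
```

View pics/w4.png

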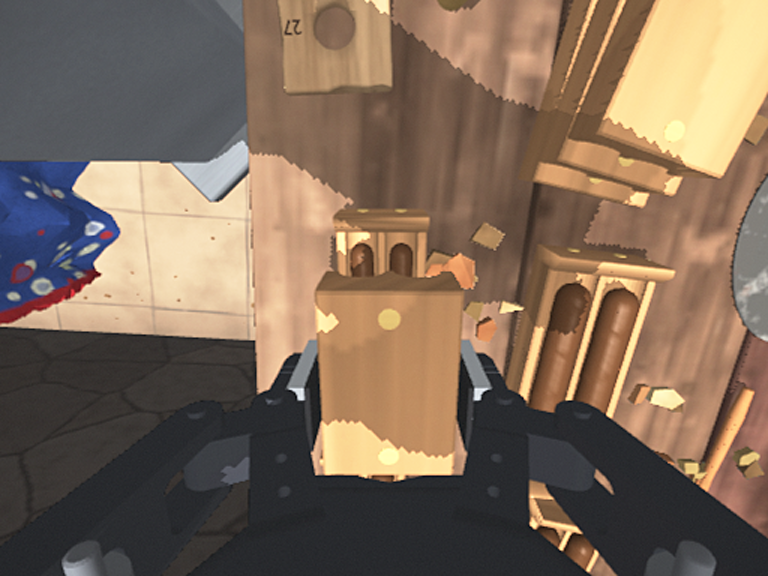

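```bash
python3 -c "
from h import *
g('w4',205,125,305,200,7.5,'w4a.png')"
```

```text
(no output)
```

View pics/w4a.png

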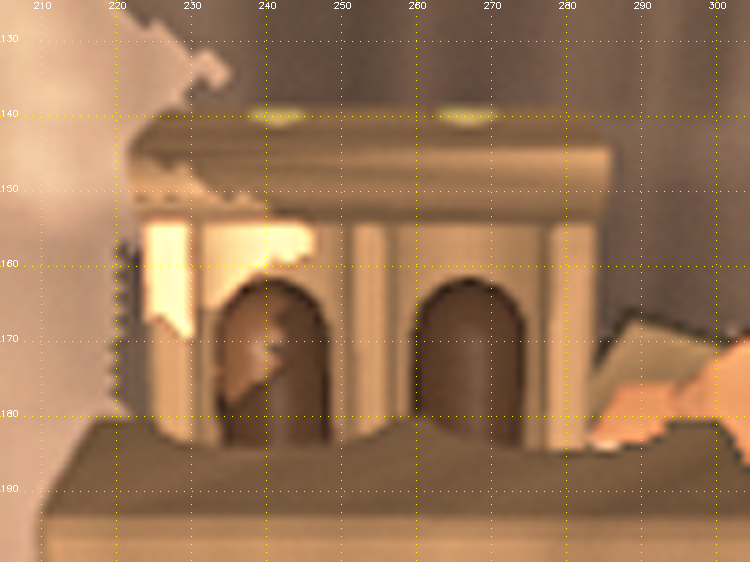

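```bash
cat > edge.py <<'E'
# edge.py name x0 y0 x1 y1 z half psi_cmd : far cheek edge -> mould centre, axes of commanded psi
import sys
from h import *
n=sys.argv[1];a=list(map(float,sys.argv[2:]));f=load(n)
while a:
    x0,y0,x1,y1,z,half=a[:6];a=a[6:]
    P=cast(f,[(x0,y0),(x1,y1)],z)[:,:2];v=P[1]-P[0];L=np.linalg.norm(v);v/=L;nn=np.array([v[1],-v[0]])
    print("centre",(P.mean(0)+nn*half).round(4),"width",L.round(4),"psi",np.degrees(np.arctan2(v[1],v[0])).round(1))
E
python3 edge.py w4 222 144.5 286 144.5 .034 .048 223.5 154.5 284 154.5 .024 .039
python3 - <<'E'
from h import *
w=load("w4");d=np.array([(388.5,320),(388.5,456)])/1.5-.17
P=cast(w,d,.0877-.001+.026);print(P.mean(0).round(4))
E
```

```text
centre [0.4168 0.1175] width 0.0466 psi 48.5
centre [0.4165 0.1172] width 0.0468 psi 48.5
[0.4188 0.1204 0.1127]
```

The lateral offset is about -3.6 mm. I'll correct it and lower gently.

send_rows(moves=[-0.4,-3.6,10,0,-0.4,-3.6,22,0,-0.4,-3.6,34,0,-0.4,-3.6,44,0,-0.4,-3.6,50,0,-0.4,-3.6,54,0,-0.4,-3.6,56,0,-0.4,-3.6,58,0])

```text
clock: 6.98
tcp_pos: [0.4163, 0.1159, 0.0294]
orientation: [1.113, 2.937, 0.0]
contact_force: [0.2, -0.6, 0.1]
grip_width: 0.0468
```

send_rows(moves=[0,0,1.5,0,0,0,3,0,0,0,4,0,0,0,4,0])

```text
clock: 7.48
tcp_pos: [0.4161, 0.1159, 0.0259]
orientation: [1.113, 2.937, -0.0]
contact_force: [-3.1, -1.0, 10.2]
grip_width: 0.0468
```

```bash
python3 go.py set -0.4 -3.6 58 0 set 0 0 4 0; python3 snap.py w5
```

```text
cmd [416.  115.8  25.   48.5]
7.525 [0.4161 0.1159 0.0259] [ 1.1130e+00  2.9374e+00 -1.0000e-04] [-2.7 -0.1  9.5] 0.04630791609026166
```

View pics/w5.png

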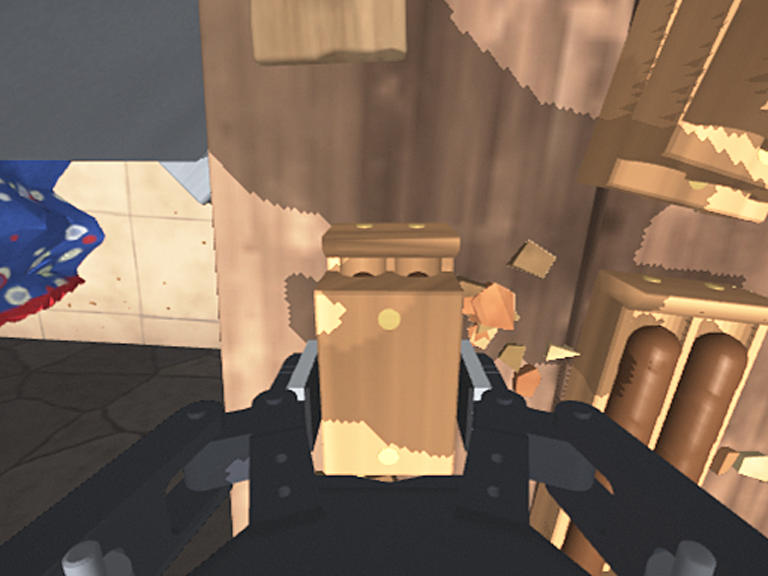

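Contact force is 10 N at a TCP height that matches a fully closed upper half. Releasing.

send_rows(moves=[0,0,0,0,0,0,0,0,0,0,0,0], hand=0.15)

```text
clock: 7.9
tcp_pos: [0.416, 0.1159, 0.0252]
orientation: [-1.113, -2.938, 0.0]
contact_force: [0.3, 0.0, 0.2]
grip_width: 0.0725
```

send_rows(moves=[0,0,-6,0,0,0,-20,0,0,0,-40,0,0,0,-65,0,0,0,-90,0,0,0,-105,0], hand=0)

```text
clock: 8.65
tcp_pos: [0.4166, 0.116, 0.1322]
orientation: [1.113, 2.936, 0.002]
contact_force: [-0.1, -0.3, -0.7]
grip_width: 0.0855
```

```bash
python3 go.py set 0 0 -105 0; python3 snap.py w6
```

```text
cmd [416.  115.8 130.   48.5]
8.7 [0.4174 0.1163 0.1333] [1.1121 2.9347 0.004 ] [ 0.5 -0.1  1.4] 0.08530328676711882
```

View pics/w6.png

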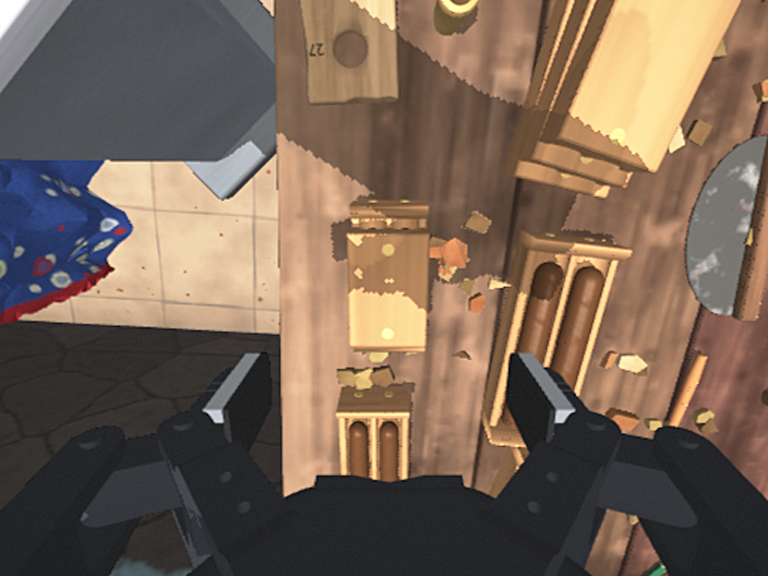

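```bash
python3 -c "
from h import *
g('w6',220,125,300,245,5,'w6a.png')"
```

```text
(no output)
```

View pics/w6a.png

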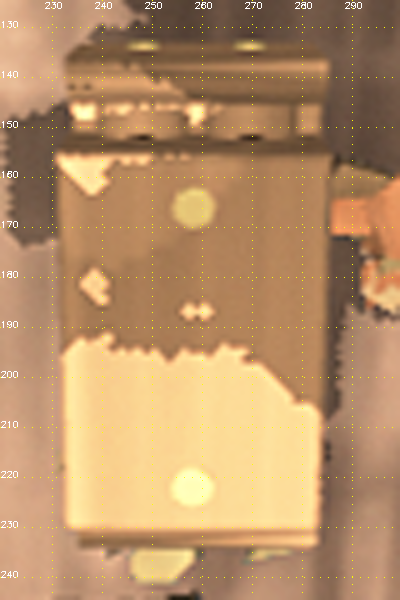

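```bash
python3 edge.py w6 232.5 137.5 286 137.5 .034 .048 
python3 - <<'E'
from h import *
w=load("w6")
for z in (.05,.06): print(rect(w,[(230.5,155.5),(285.5,155.5),(284,230.5),(232.5,230.5)],z),cast(w,[(258,166.5),(257.5,222)],z).mean(0))
print(cast(w,[(236,234),(284,234)],.034),cast(w,[(259,137.5)],.034),np.linalg.norm(cast(w,[(236,234),(284,234)],.034).mean(0)-cast(w,[(259,137.5)],.034)))
E
```

```text
centre [0.4172 0.1171] width 0.0475 psi 48.5
(array([0.4166, 0.1163]), 'len', np.float64(0.0694), 'wid', np.float64(0.0469), 'long', np.float64(-41.3), np.float64(-41.5)) [0.41675593 0.11574262 0.05      ]
(array([0.4142, 0.1185]), 'len', np.float64(0.0663), 'wid', np.float64(0.0448), 'long', np.float64(-41.3), np.float64(-41.5)) [0.41432766 0.11792899 0.06      ]
[[0.43666486 0.06931845 0.034     ]
 [0.4681365  0.10488007 0.034     ]] [[0.38113138 0.1487353  0.034     ]] 0.09422481476090486
```

lower_s is closed: measured at z=50 the bar is 69.4 x 46.9 mm, centred to about 1 mm. Back to the stack for m.

```bash
python3 go.py go 406.2 283.6 180 33.5 set 143 82 -50 15
```

```text
shift 118.5 119.1 -50.0 15.0
cmd [363.3 272.  180.   33.5]
```

send_rows(moves=[18,10,-10,2,36,20,-18,4,54,30,-25,6,72,41,-32,8,90,52,-39,10,108,62,-44,12,126,72,-48,14,143,82,-50,15])

```text
clock: 9.7
tcp_pos: [0.3628, 0.2725, 0.1802]
orientation: [-1.488, -2.767, 0.001]
contact_force: [0.7, -0.3, 0.3]
grip_width: 0.0857
```

send_rows(moves=[0,0,0,0,0,0,0,0])

```text
clock: 9.95
tcp_pos: [0.3633, 0.271, 0.1799]
orientation: [-1.487, -2.767, 0.002]
contact_force: [0.6, -1.2, -0.1]
grip_width: 0.085
```

```bash
python3 snap.py w7; python3 -c "
from h import *
g('w7',200,80,320,260,4,'w7a.png')"
```

```text
10.0 [0.3634 0.2709 0.1799] [ 1.4881e+00  2.7668e+00 -1.7000e-03] [ 0.6 -0.4 -0.2] 0.08537254874880049
```

View pics/w7a.png

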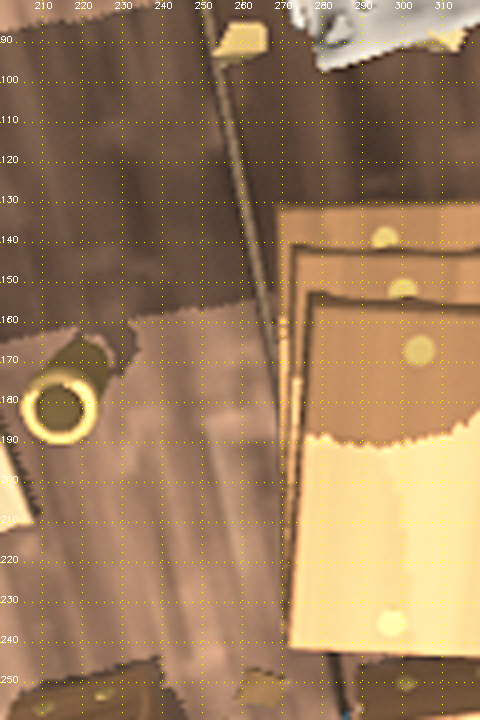

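I sent the shift before the script computed it, so the tool is about 44 mm off to the left, still high and clear. I'll measure m from its dowels at (304,167) and (297,235.5) and correct.

```bash
python3 - <<'E'
from h import *
w=load("w7")
P=cast(w,[(304,167),(297,235.5)],.078)[:,:2];d=P[1]-P[0];print(P.round(4),P.mean(0),np.linalg.norm(d),np.degrees(np.arctan2(d[1],d[0])))
P=cast(w,[(277,152.5),(271.5,241.5)],.078)[:,:2];d=P[1]-P[0];print(P.mean(0),np.linalg.norm(d),np.degrees(np.arctan2(d[1],d[0])))
E
```

```text
[[0.3873 0.3121]
 [0.423  0.2516]] [0.40515561 0.28188886] 0.07029713557736378 -59.413813423153485
[0.38205429 0.27065669] 0.0905177397973855 -58.873847951434456
```

```bash
python3 go.py go 405.2 281.9 53 30.9
```

```text
shift -14.9 40.4 127.0 2.6
cmd [363.3 272.  180.   33.5]
```

send_rows(moves=[-5,13,0,1,-10,27,10,2,-14.9,40.4,35,2.6,-14.9,40.4,65,2.6,-14.9,40.4,95,2.6,-14.9,40.4,115,2.6,-14.9,40.4,124,2.6,-14.9,40.4,127,2.6])

```text
clock: 11.0
tcp_pos: [0.4055, 0.2818, 0.0527]
orientation: [-1.55, -2.732, 0.001]
contact_force: [0.9, 0.1, 1.1]
grip_width: 0.0853
```

send_rows(moves=[0,0,0,0,0,0,0,0,0,0,0,0,0,0,0,0], hand=1)

```text
clock: 11.5
tcp_pos: [0.4058, 0.2823, 0.0541]
orientation: [1.549, 2.732, 0.002]
contact_force: [-0.9, -1.1, 6.3]
grip_width: 0.0502
```

send_rows(moves=[0,0,-2,0,0,0,-8,0,0,0,-25,0,0,0,-50,0,0,0,-75,0])

```text
clock: 12.12
tcp_pos: [0.4052, 0.282, 0.13]
orientation: [1.549, 2.733, 0.001]
contact_force: [0.4, -0.5, -1.0]
grip_width: 0.0506
```

```bash
python3 go.py set -14.9 40.4 127 2.6 set 0 0 -75 0; python3 snap.py w8; python3 go.py go 522.3 9.1 90 48.3
```

```text
cmd [405.2 281.9 128.   30.9]
12.175 [0.4067 0.2833 0.1331] [1.5483 2.7311 0.0078] [0.2 0.6 1. ] 0.050716996915902035
shift -294.2 -39.6 38.0 -17.4
cmd [405.2 281.9 128.   30.9]
```

View pics/w8.png

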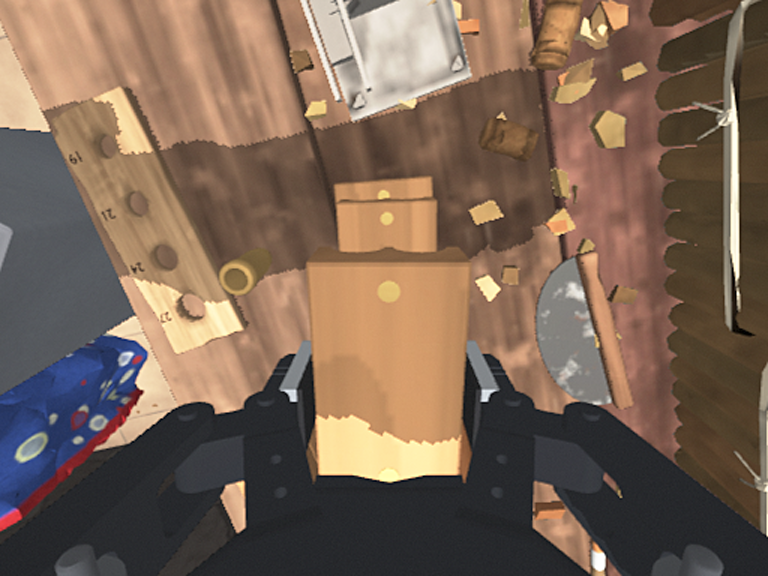

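m is held alone; l and xl remain stacked. Going to lower_m.

send_rows(moves=[-20,-3,0,-1,-50,-6,0,-2.5,-85,-11,0,-5,-120,-16,0,-7,-155,-21,0,-9,-190,-26,0,-11.5,-225,-30,4,-13.5,-250,-34,12,-15])

```text
clock: 13.18
tcp_pos: [0.5055, 0.0483, 0.1173]
orientation: [1.18, 2.91, 0.001]
contact_force: [0.8, 0.5, -2.0]
grip_width: 0.0505
```

```bash
python3 go.py set -250 -34 12 -15 go 522.3 9.1 90 48.3
```

```text
shift -41.3 -16.8 26.0 -2.4
cmd [504.4  49.9 116.   45.9]
```

send_rows(moves=[-20,-8,12,-1,-35,-14,22,-2,-41.3,-16.8,26,-2.4,-41.3,-16.8,26,-2.4,-41.3,-16.8,26,-2.4])

```text
clock: 13.8
tcp_pos: [0.5224, 0.0101, 0.0908]
orientation: [1.117, 2.936, 0.001]
contact_force: [0.4, 0.6, -0.3]
grip_width: 0.0504
```

```bash
python3 go.py set -41.3 -16.8 26 -2.4; python3 snap.py w9;python3 -c "
from h import *
g('w9',195,115,315,200,6.5,'w9a.png')"
```

```text
cmd [522.4   9.1  90.   48.3]
13.85 [0.5224 0.0101 0.0908] [1.1164e+00 2.9360e+00 1.0000e-03] [ 0.5  0.4 -0.6] 0.050526558789089356
```

View pics/w9a.png

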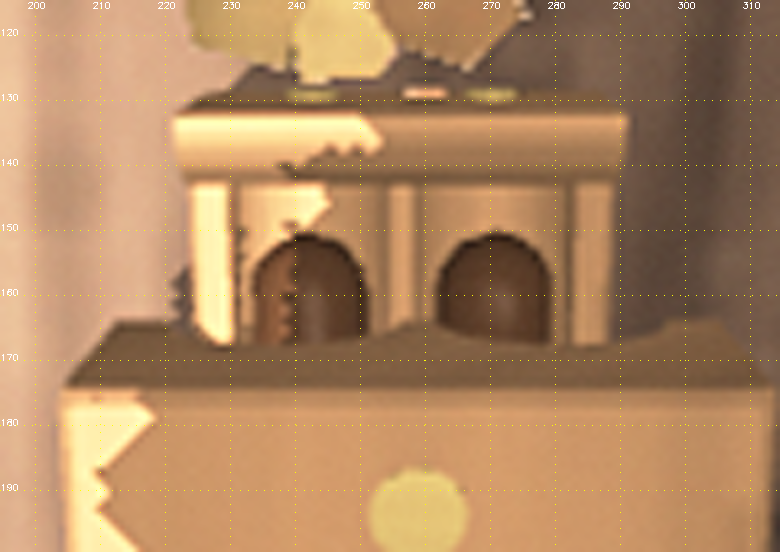

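View pics/w9.png

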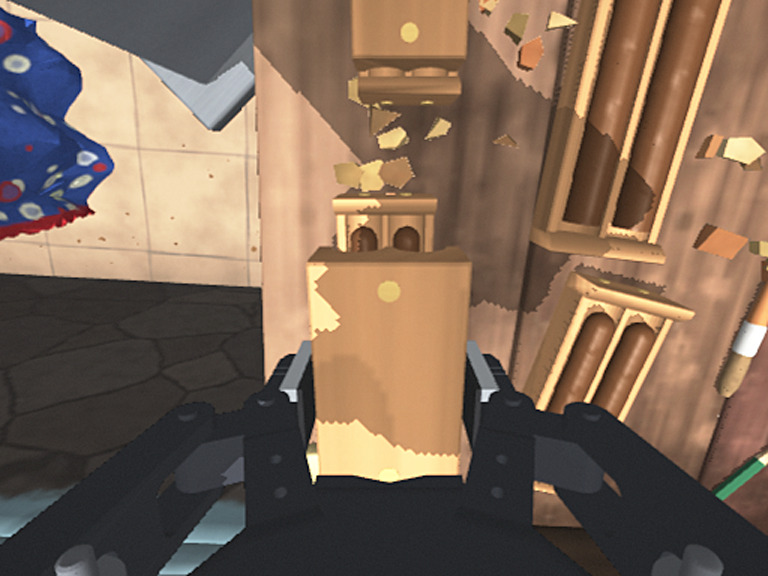

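```bash
python3 edge.py w9 221.5 132 291 132 .034 .057 223.7 142.7 289 142.7 .024 .048 204 174.5 314 174.5 .1148 .044
```

```text
centre [0.522  0.0089] width 0.0507 psi 48.4
centre [0.522  0.0089] width 0.0506 psi 48.4
centre [0.5228 0.0108] width 0.0499 psi 48.4
```

send_rows(moves=[-0.7,-2,10,0,-0.7,-2,24,0,-0.7,-2,37,0,-0.7,-2,47,0,-0.7,-2,53,0,-0.7,-2,57,0,-0.7,-2,59,0,-0.7,-2,61,0])

```text
clock: 14.85
tcp_pos: [0.5218, 0.0072, 0.0294]
orientation: [1.118, 2.935, 0.0]
contact_force: [-0.1, -0.5, 0.1]
grip_width: 0.0508
```

send_rows(moves=[0,0,1.5,0,0,0,3,0,0,0,4,0,0,0,4,0])

```text
clock: 15.35
tcp_pos: [0.5217, 0.0071, 0.0262]
orientation: [1.118, 2.935, -0.0]
contact_force: [-3.8, -0.3, 9.1]
grip_width: 0.0506
```

send_rows(moves=[0,0,0,0,0,0,0,0,0,0,0,0], hand=0.12)

```text
clock: 15.72
tcp_pos: [0.5215, 0.0072, 0.0252]
orientation: [-1.118, -2.936, 0.0]
contact_force: [0.1, 0.1, -1.0]
grip_width: 0.0752
```

send_rows(moves=[0,0,-6,0,0,0,-20,0,0,0,-40,0,0,0,-70,0,0,0,-100,0,0,0,-120,0], hand=0)

```text
clock: 16.48
tcp_pos: [0.5223, 0.0073, 0.1479]
orientation: [1.117, 2.934, 0.002]
contact_force: [1.2, -0.3, -0.8]
grip_width: 0.0855
```

```bash
python3 go.py set -0.7 -2 61 0 set 0 0 4 0 set 0 0 -120 0; python3 snap.py w10;python3 -c "
from h import *
g('w10',215,115,310,255,4.2,'w10a.png')"; python3 go.py go 405.7 282.5 155 31.9
```

```text
cmd [521.6   7.1 145.   48.3]
16.525 [0.5235 0.0074 0.15  ] [1.1164 2.9308 0.0038] [2.6 0.8 2.1] 0.08527043424718574
shift 269.7 128.5 -10.0 16.4
cmd [521.6   7.1 145.   48.3]
```

View pics/w10a.png

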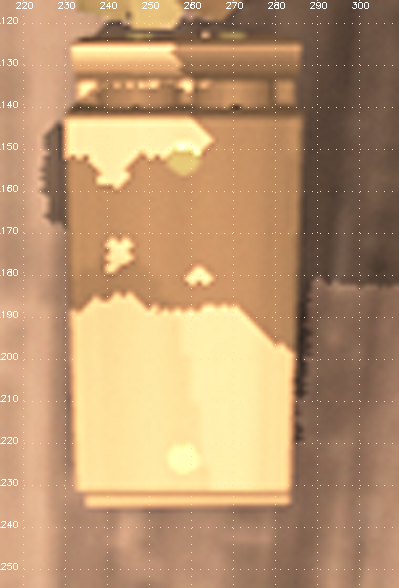

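m is seated between its cheeks, with the same look as s. Back to the stack for l.

send_rows(moves=[25,12,-5,2,60,29,-10,4,95,45,-10,6,130,62,-10,8,170,81,-10,10,210,100,-10,12,245,117,-10,14.5,269.7,128.5,-10,16.4])

```text
clock: 17.52
tcp_pos: [0.4047, 0.2844, 0.1558]
orientation: [1.525, 2.747, 0.001]
contact_force: [1.2, -0.4, -0.5]
grip_width: 0.0854
```

send_rows(moves=[0,0,0,0,0,0,0,0,0,0,0,0])

```text
clock: 17.9
tcp_pos: [0.4063, 0.2812, 0.1553]
orientation: [1.528, 2.745, -0.001]
contact_force: [0.4, 0.3, 0.6]
grip_width: 0.0854
```

```bash
python3 go.py set 269.7 128.5 -10 16.4; python3 snap.py w11;python3 -c "
from h import *
g('w11',190,100,330,260,4.2,'w11a.png')
w=load('w10');print(rect(w,[(230,142),(286,142),(284,231),(232.5,231)],.05))"; python3 edge.py w10 231.5 125.5 286 125.5 .034 .057
```

```text
cmd [405.7 282.5 155.   31.9]
17.95 [0.4063 0.2813 0.1553] [ 1.5279e+00  2.7446e+00 -6.0000e-04] [0.3 0.  0.3] 0.08533420718063939
(array([0.5217, 0.0079]), 'len', np.float64(0.0869), 'wid', np.float64(0.0503), 'long', np.float64(-41.6), np.float64(-41.7))
centre [0.5223 0.0082] width 0.0508 psi 48.3
```

View pics/w11a.png

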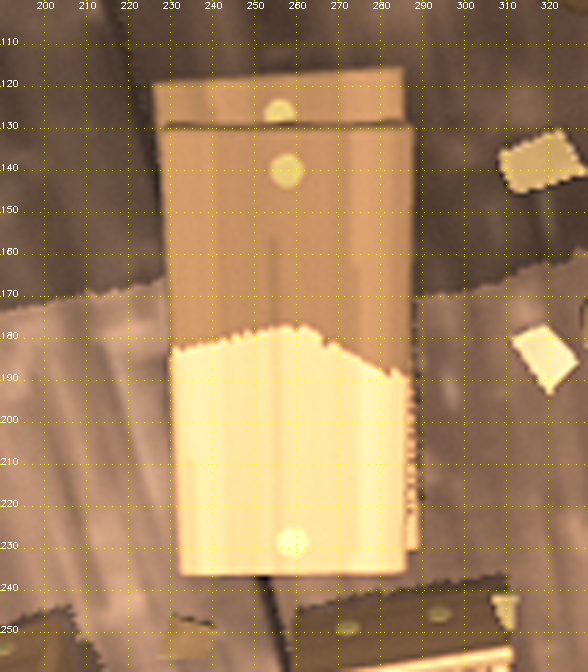

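```bash
python3 - <<'E'
from h import *
w=load("w11")
P=cast(w,[(257.8,140),(259,229)],.052)[:,:2];d=P[1]-P[0];print(P.round(4),P.mean(0),np.linalg.norm(d),np.degrees(np.arctan2(d[1],d[0])))
print(rect(w,[(228,129.5),(288,129.5),(286,236),(233,236.5)],.052))
E
python3 go.py go 406.2 282 27 32
```

```text
[[0.382  0.32  ]
 [0.4296 0.2455]] [0.40582348 0.28274956] 0.0884392141714438 -57.45179244306969
(array([0.4058, 0.2835]), 'len', np.float64(0.1058), 'wid', np.float64(0.0538), 'long', np.float64(-57.4), np.float64(-57.9))
shift -0.7 0.2 128.0 -0.1
cmd [405.7 282.5 155.   31.9]
```

send_rows(moves=[1,0.3,20,-0.5,1,0.3,42,-0.5,1,0.3,64,-0.5,1,0.3,86,-0.5,1,0.3,105,-0.5,1,0.3,118,-0.5,1,0.3,125,-0.5,1,0.3,128,-0.5])

```text
clock: 18.95
tcp_pos: [0.4056, 0.2835, 0.0272]
orientation: [1.514, 2.753, 0.0]
contact_force: [0.2, -0.0, -0.1]
grip_width: 0.0853
```

send_rows(moves=[0,0,0,0,0,0,0,0,0,0,0,0,0,0,0,0], hand=1)

```text
clock: 19.45
tcp_pos: [0.4057, 0.2838, 0.0279]
orientation: [1.513, 2.753, 0.001]
contact_force: [-1.4, -0.8, 6.2]
grip_width: 0.0544
```

send_rows(moves=[0,0,-2,0,0,0,-8,0,0,0,-25,0,0,0,-50,0,0,0,-75,0])

```text
clock: 20.08
tcp_pos: [0.4055, 0.2836, 0.104]
orientation: [1.513, 2.753, 0.001]
contact_force: [-0.3, 0.4, -1.2]
grip_width: 0.055
```

```bash
python3 go.py set 1 0.3 128 -0.5 set 0 0 -75 0; python3 snap.py w12; python3 go.py go 646.6 60.3 92 34
```

```text
cmd [405.4 283.5 102.   32.4]
20.125 [0.4069 0.2849 0.107 ] [1.5124 2.7511 0.0076] [0.5 0.2 1. ] 0.05471045387878265
shift -317.7 84.1 10.0 -1.6
cmd [405.4 283.5 102.   32.4]
```

View pics/w12.png

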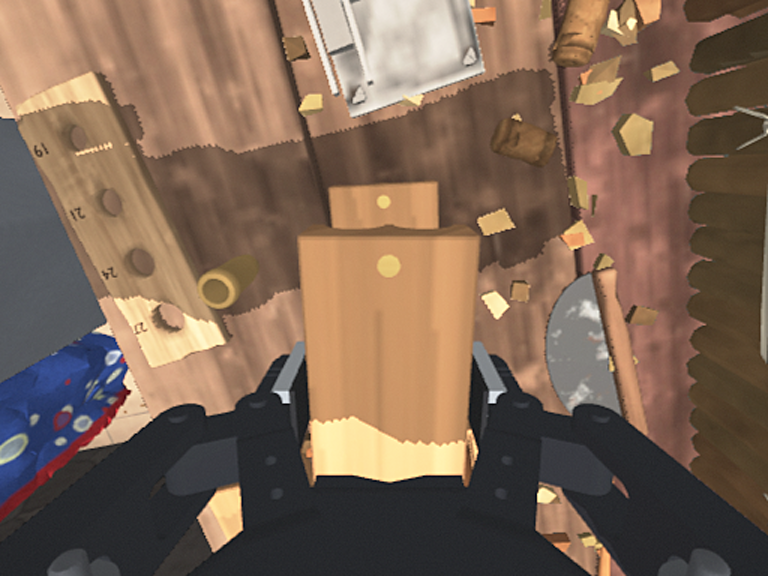

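l is held. Going to lower_l; the path stays on the robot's side of the bundles.

send_rows(moves=[-20,5,-3,0,-55,14,-6,-0.4,-95,25,-6,-0.8,-135,36,-6,-1,-175,46,-6,-1.2,-215,57,-6,-1.4,-255,68,0,-1.6,-290,77,5,-1.6])

```text
clock: 21.12
tcp_pos: [0.627, 0.0786, 0.098]
orientation: [1.476, 2.773, 0.001]
contact_force: [0.4, 0.5, -1.7]
grip_width: 0.0546
```

send_rows(moves=[-17,4,4,0,-28,7,5,0,-28,7,5,0,-28,7,5,0,-28,7,5,0])

```text
clock: 21.75
tcp_pos: [0.6467, 0.0619, 0.0926]
orientation: [-1.472, -2.775, -0.0]
contact_force: [0.8, 0.3, -1.1]
grip_width: 0.0543
```

```bash
python3 go.py set -290 77 5 -1.6 set -28 7 5 0; python3 snap.py w13;python3 -c "
from h import *
g('w13',190,100,325,190,5.8,'w13a.png')"
```

```text
cmd [647.3  60.6  92.   34. ]
21.8 [0.6468 0.0616 0.0925] [-1.4729e+00 -2.7747e+00 -4.0000e-04] [ 0.8 -0.1 -0.3] 0.05433620157472259
```

View pics/w13a.png

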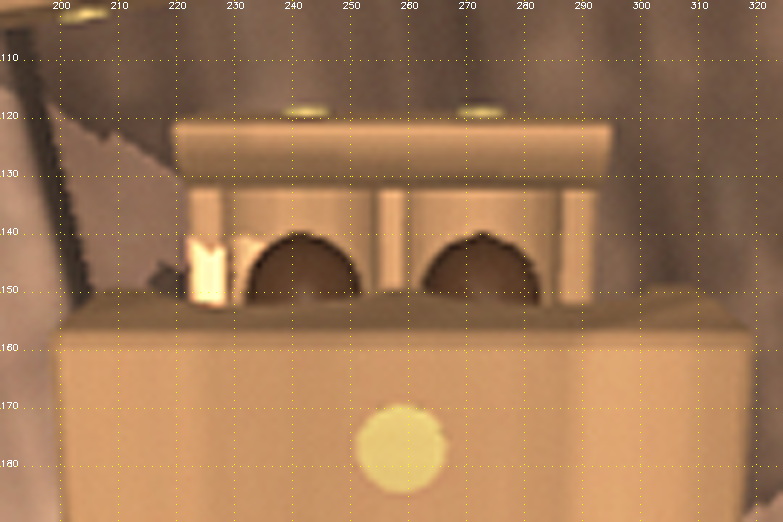

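View pics/w13.png

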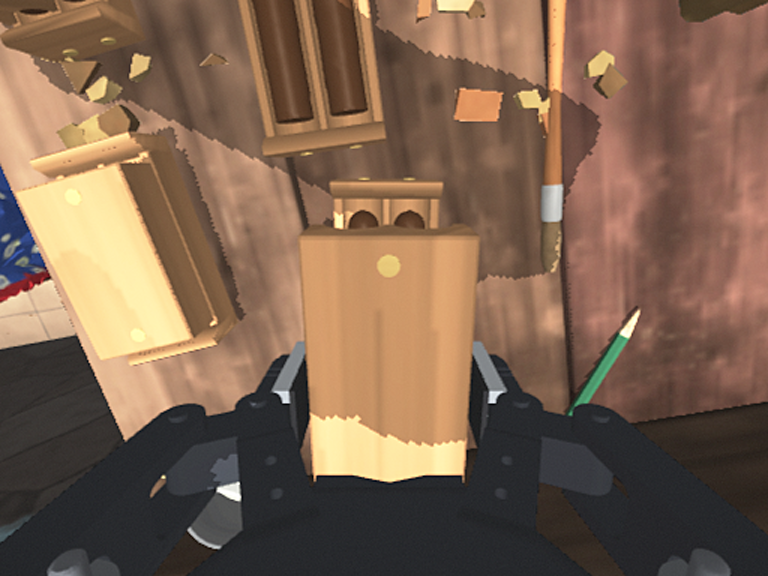

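```bash
python3 edge.py w13 219.5 121.5 294.5 121.5 .034 .066 222.3 132 291.7 132 .024 .057 199.5 156.5 318.5 156.5 .117 .053
```

```text
centre [0.6474 0.06  ] width 0.0546 psi 34.1
centre [0.6469 0.0605] width 0.0537 psi 34.1
centre [0.6477 0.0621] width 0.0527 psi 34.1
```

send_rows(moves=[-0.9,-1.4,12,0,-0.9,-1.4,26,0,-0.9,-1.4,39,0,-0.9,-1.4,49,0,-0.9,-1.4,55,0,-0.9,-1.4,59,0,-0.9,-1.4,61,0,-0.9,-1.4,63,0])

```text
clock: 22.8
tcp_pos: [0.6469, 0.0592, 0.0295]
orientation: [1.475, 2.773, 0.001]
contact_force: [0.2, -0.2, -1.4]
grip_width: 0.0544
```

send_rows(moves=[0,0,1.5,0,0,0,3,0,0,0,4,0,0,0,4,0])

```text
clock: 23.3
tcp_pos: [0.6467, 0.0591, 0.026]
orientation: [1.475, 2.774, 0.0]
contact_force: [-1.3, -0.9, 5.9]
grip_width: 0.0539
```

send_rows(moves=[0,0,0,0,0,0,0,0,0,0,0,0], hand=0.1)

```text
clock: 23.68
tcp_pos: [0.6467, 0.0591, 0.0252]
orientation: [1.475, 2.774, 0.0]
contact_force: [-0.1, 0.5, -0.4]
grip_width: 0.0768
```

send_rows(moves=[0,0,-6,0,0,0,-20,0,0,0,-40,0,0,0,-70,0,0,0,-100,0,0,0,-120,0], hand=0)

```text
clock: 24.42
tcp_pos: [0.6476, 0.0593, 0.1484]
orientation: [1.474, 2.771, 0.003]
contact_force: [0.7, -0.5, 0.3]
grip_width: 0.0854
```

```bash
python3 go.py set -0.9 -1.4 63 0 set 0 0 4 0 set 0 0 -120 0; python3 snap.py w14;python3 -c "
from h import *
g('w14',200,100,320,260,3.7,'w14a.png')"; python3 go.py go 405.7 284 150 33
```

```text
cmd [646.6  59.1 145.   34. ]
24.475 [0.6487 0.0595 0.1506] [1.4728 2.7692 0.0058] [1.8 0.2 2.7] 0.08553088425036977
shift 321.2 -73.9 -5.0 1.0
cmd [646.6  59.1 145.   34. ]
```

View pics/w14a.png

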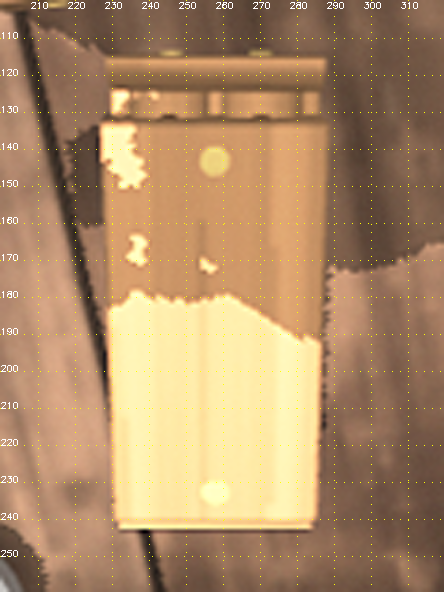

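l is seated. Back for xl.

send_rows(moves=[25,-6,-5,0,65,-15,-5,0,108,-25,-5,0.5,151,-35,-5,0.5,195,-45,-5,1,240,-55,-5,1,285,-65,-5,1,321.2,-73.9,-5,1])

```text
clock: 25.48
tcp_pos: [0.4041, 0.2852, 0.1503]
orientation: [-1.497, -2.762, 0.0]
contact_force: [-0.1, 0.4, -0.5]
grip_width: 0.0854
```

send_rows(moves=[0,0,0,0,0,0,0,0,0,0,0,0])

```text
clock: 25.85
tcp_pos: [0.4066, 0.283, 0.1502]
orientation: [1.502, 2.759, -0.001]
contact_force: [0.5, -0.7, 0.1]
grip_width: 0.0857
```

```bash
python3 go.py set 321.2 -73.9 -5 1; python3 snap.py w15;python3 -c "
from h import *
g('w15',190,100,330,280,4,'w15a.png')
w=load('w14');print(rect(w,[(227,133),(288,133),(285.5,241),(230.5,241)],.05))"; python3 edge.py w14 228 116 287.5 116 .034 .066
```

```text
cmd [405.7 284.1 150.   33. ]
25.9 [0.4066 0.2831 0.1502] [ 1.5019e+00  2.7591e+00 -5.0000e-04] [0.8 0.2 0.4] 0.08577669970641677
(array([0.648 , 0.0588]), 'len', np.float64(0.1059), 'wid', np.float64(0.0544), 'long', np.float64(-55.8), np.float64(-56.0))
centre [0.6474 0.0597] width 0.0551 psi 34.0
```

View pics/w15a.png

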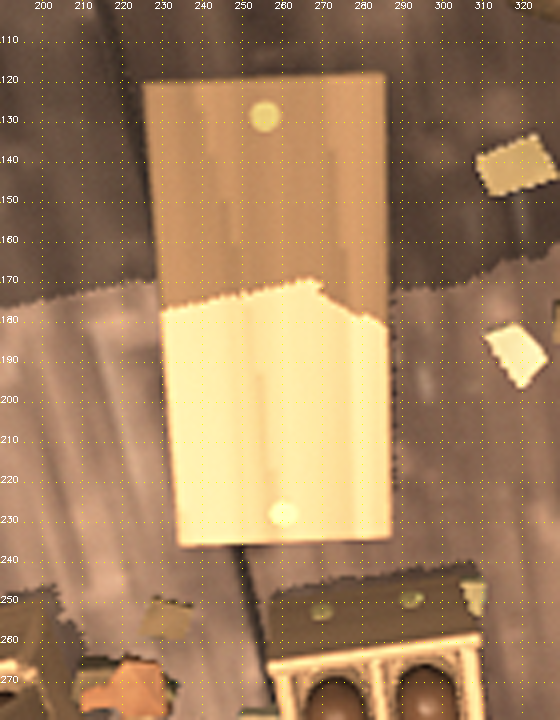

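```bash
python3 - <<'E'
from h import *
w=load("w15")
P=cast(w,[(255.5,128.7),(260.3,228)],.026)[:,:2];d=P[1]-P[0];print(P.mean(0),np.linalg.norm(d),np.degrees(np.arctan2(d[1],d[0])))
print(rect(w,[(225,120),(285.5,118),(287,234),(234,235.8)],.026))
E
python3 go.py go 405.6 284.5 3 34.5
```

```text
[0.40576874 0.28428249] 0.10576883149701072 -54.45958016363524
(array([0.4055, 0.2846]), 'len', np.float64(0.1232), 'wid', np.float64(0.0583), 'long', np.float64(-54.6), np.float64(-55.1))
shift 0.4 0.1 147.0 -1.5
cmd [405.7 284.1 150.   33. ]
```

send_rows(moves=[0.8,0,25,-2.3,0.8,0,50,-2.3,0.8,0,75,-2.3,0.8,0,100,-2.3,0.8,0,122,-2.3,0.8,0,136,-2.3,0.8,0,144,-2.3,0.8,0,147,-2.3])

```text
clock: 26.9
tcp_pos: [0.4055, 0.2847, 0.0032]
orientation: [1.444, 2.79, 0.0]
contact_force: [0.0, 0.2, -0.0]
grip_width: 0.0851
```

send_rows(moves=[0,0,0,0,0,0,0,0,0,0,0,0,0,0,0,0], hand=1)

```text
clock: 27.4
tcp_pos: [0.4057, 0.285, 0.0039]
orientation: [1.443, 2.79, 0.001]
contact_force: [0.3, -0.7, 5.9]
grip_width: 0.058
```

send_rows(moves=[0,0,-2,0,0,0,-8,0,0,0,-25,0,0,0,-50,0,0,0,-80,0,0,0,-90,0])

```text
clock: 28.15
tcp_pos: [0.4063, 0.2855, 0.0957]
orientation: [1.443, 2.789, 0.005]
contact_force: [0.2, 0.1, -1.3]
grip_width: 0.0584
```

```bash
python3 go.py set 0.8 0 147 -2.3 set 0 0 -90 0; python3 go.py go 527 167.5 93 42
```

```text
cmd [405.3 284.7  93.   35.3]
shift -166.0 31.6 0.0 -6.7
cmd [405.3 284.7  93.   35.3]
```

send_rows(moves=[-15,3,-3,-0.6,-40,8,-3,-1.6,-70,13,-3,-2.8,-100,19,-3,-4,-130,25,-2,-5.2,-152,29,0,-6.2,-166,31.6,0,-6.7,-166,31.6,0,-6.7])

```text
clock: 29.15
tcp_pos: [0.5273, 0.1668, 0.0931]
orientation: [-1.28, -2.869, 0.0]
contact_force: [-0.9, 0.5, -0.1]
grip_width: 0.0583
```

send_rows(moves=[0,0,0,0,0,0,0,0])

```text
clock: 29.4
tcp_pos: [0.5263, 0.1685, 0.0934]
orientation: [-1.275, -2.871, -0.0]
contact_force: [0.2, -0.1, -1.0]
grip_width: 0.0584
```

```bash
python3 go.py set -166 31.6 0 -6.7; python3 snap.py w16;python3 -c "
from h import *
g('w16',190,85,325,175,5.8,'w16a.png')"
```

```text
cmd [527.  167.5  93.   42. ]
29.45 [0.5264 0.1684 0.0934] [-1.2756e+00 -2.8707e+00 -2.0000e-04] [ 1.1 -1.1 -1.2] 0.05805641530432545
```

View pics/w16a.png

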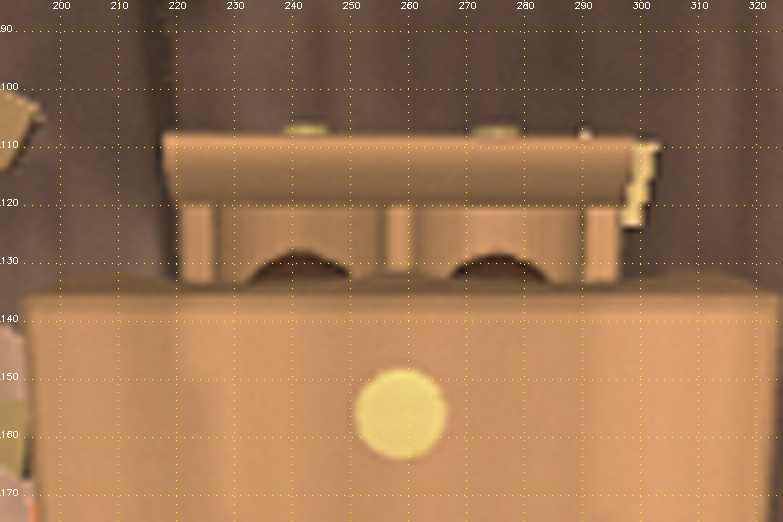

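View pics/w16.png

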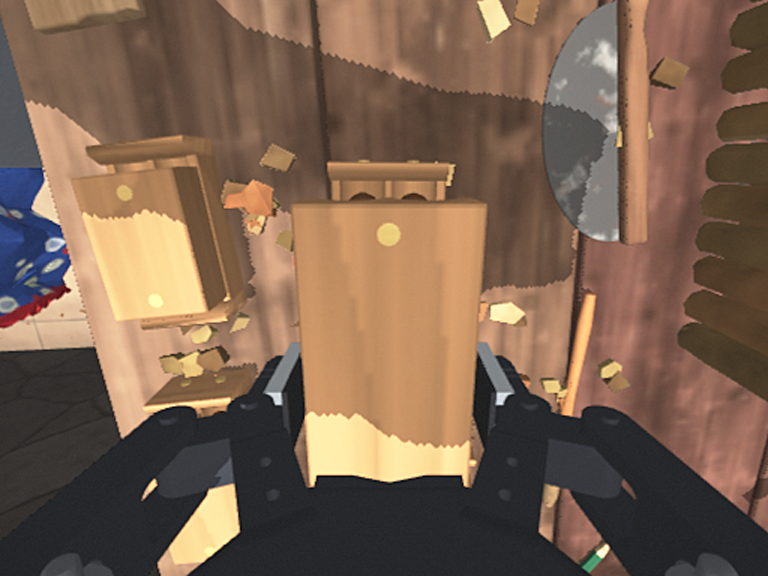

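```bash
python3 edge.py w16 218 108.5 300 108.5 .034 .075 221 120 296.8 120 .024 .066 194 136 323 136 .1155 .062
```

```text
centre [0.5283 0.1677] width 0.0592 psi 42.1
centre [0.5278 0.1681] width 0.0581 psi 42.1
centre [0.5273 0.1685] width 0.057 psi 42.1
```

send_rows(moves=[-0.7,0,12,0,-0.7,0,26,0,-0.7,0,38,0,-0.7,0,48,0,-0.7,0,54,0,-0.7,0,58,0,-0.7,0,60,0,-0.7,0,62,0])

```text
clock: 30.45
tcp_pos: [0.5277, 0.1671, 0.0315]
orientation: [1.278, 2.87, 0.001]
contact_force: [-0.1, 0.5, -1.2]
grip_width: 0.0586
```

send_rows(moves=[0,0,1.5,0,0,0,3,0,0,0,4,0,0,0,4,0])

```text
clock: 30.95
tcp_pos: [0.5276, 0.167, 0.028]
orientation: [1.278, 2.87, -0.0]
contact_force: [-2.0, -0.6, 5.5]
grip_width: 0.0583
```

Contact at the expected height (TCP at 28.0 mm, so underside at 24.1 mm). Releasing and backing off.

send_rows(moves=[0,0,0,0,0,0,0,0,0,0,0,0], hand=0.1)

```text
clock: 31.32
tcp_pos: [0.5275, 0.167, 0.0272]
orientation: [-1.278, -2.87, -0.0]
contact_force: [0.5, -0.4, 0.1]
grip_width: 0.0765
```

send_rows(moves=[0,0,-6,0,0,0,-20,0,0,0,-45,0,0,0,-80,0,0,0,-115,0,0,0,-150,0,0,0,-185,0,0,0,-210,0], hand=0)

```text
clock: 32.33
tcp_pos: [0.5278, 0.1673, 0.2402]
orientation: [1.277, 2.868, 0.003]
contact_force: [-0.2, 0.5, -0.1]
grip_width: 0.0854
```

send_rows(moves=[0,0,-25,0,0,0,-40,0,0,0,-40,0,0,0,-40,0,0,0,-40,0])

```text
clock: 32.95
tcp_pos: [0.5269, 0.1668, 0.2762]
orientation: [-1.277, -2.869, 0.002]
contact_force: [-0.5, 0.0, 0.0]
grip_width: 0.0855
```

```bash
python3 snap.py w17; python3 - <<'E'
from bench import r
from h import *
for n in("scene","side"):
    f=r.grab_frame(n);np.savez(f"pics/{n}1.npz",**f)
crop("scene1",190,130,350,330,3,"s1c.png");crop("side1",180,130,360,330,3,"d1c.png")
E
```

```text
33.0 [0.527  0.1668 0.2763] [-1.2772e+00 -2.8688e+00  1.8000e-03] [-0.1  0.4  0.8] 0.08569248595439308
```

View pics/w17.png

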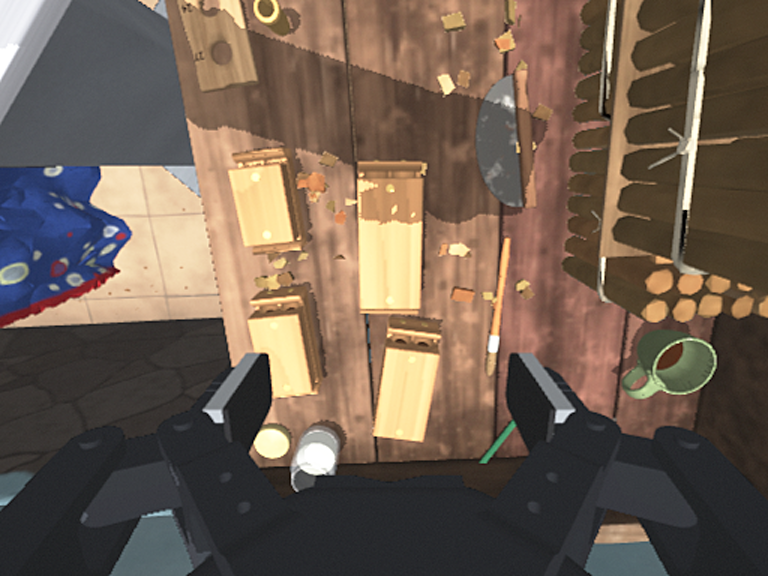

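View pics/s1c.png

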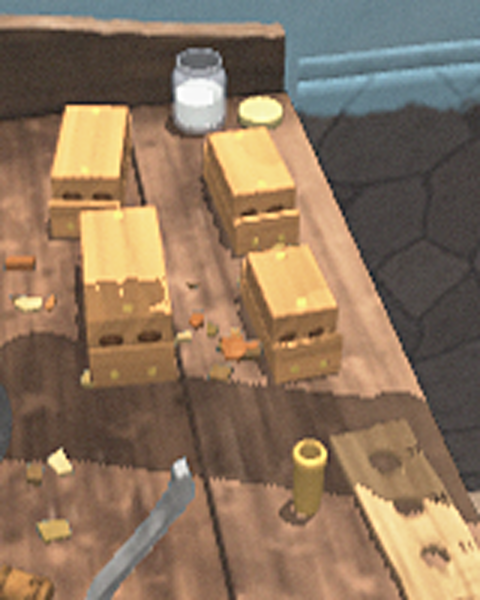

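View pics/d1c.png

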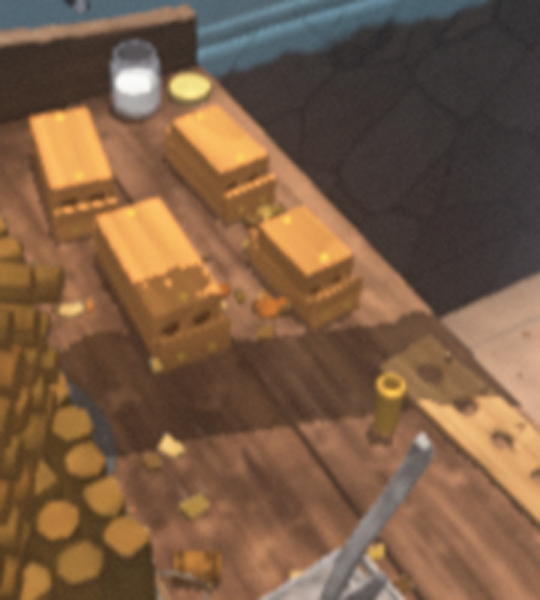

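All four moulds look closed and level, and the jar and punch are where they were. I'll do one numeric check on xl, then hand in.

```bash
python3 -c "
from h import *
g('w17',225,95,300,220,5,'w17a.png')"
```

```text
(no output)
```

View pics/w17a.png

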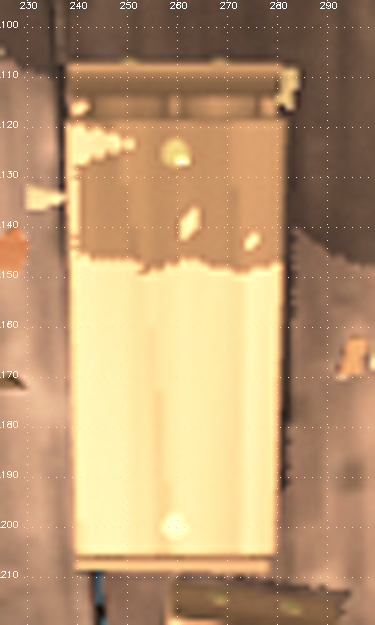

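```bash
python3 - <<'E'
from h import *
w=load("w17")
print(rect(w,[(238,119),(282,119),(279.5,205.5),(239.5,205.5)],.05))
P=cast(w,[(259.5,125.5),(259.5,200)],.05);print(P.mean(0),np.linalg.norm(P[0]-P[1]))
E
python3 edge.py w17 238 107.5 280.5 107.5 .034 .075
python3 -c "
from bench import r
o=r.get_obs();print(o['clock'],o['qvel'].round(3),o['contact_force']);print(r.hand_in())"
```

```text
(array([0.529 , 0.1667]), 'len', np.float64(0.1227), 'wid', np.float64(0.0587), 'long', np.float64(-48.2), np.float64(-47.9))
[0.52869984 0.16651203 0.05      ] 0.10577160357776225
centre [0.5277 0.1671] width 0.0585 psi 42.0
33.1 [ 0.    -0.004  0.003 -0.005 -0.     0.002 -0.   ] [ 0.49073376  0.19117217 -0.3519192 ]
the job is handed in; nothing more can be done
None
```

I took the stack apart from the top (s, m, l, xl) and set each upper half on its own lower half. Each bar was lowered at a crawl over the last few millimetres, meeting about 5 to 10 N at contact. I then released it, opened the gripper and raised the arm to a TCP height of 0.28 m. The job was handed in at 33.1 s of the 104 s allowed.

**Closed position:** just before each release, the TCP height put the underside at about 24 mm, which is fully closed.

**Size and centring:** afterwards, in the wrist pictures, each bar's top measured as its own size at 50 mm height. All four were centred on their lower halves to within about 1.5 mm. The groove direction matched to within about 0.5°.

**Everything else:** by eye, the final scene and side views show all four moulds flat between their cheeks. The gum jar and punch stand where they were, and nothing had fallen off the table.

**One slip:** after placing s, I sent the return move before its numbers were worked out, so the gripper stopped about 44 mm off to one side at a safe height. It touched nothing, and I corrected it before the next grasp. None of the last checks failed or disagreed.

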